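Fit the vial plate on the orbital shaker's pins and latch it

TASK

Fit the blue vial plate on the orbital shaker so that both its bores go over the two locating pins and it lies fully home, flat on the platform; the platform has stopped somewhere off the middle of its orbit, so expect to slide the plate about lightly on the pin tops until it drops. Then turn the red latch fully clockwise so that its tongue holds the plate down, and let go. Be gentle: never bang or force the plate on the shaker, and leave the other things on the bench where they are.

Things in the scene. Friction and masses are not known exactly. Their poses are not given: they have to be found in the camera images.
- vial_plate: Flat blue metal plate, 90 x 130 x 14 mm (x, y, z), about 0.4 kg, with 20 vial pockets and a black bridge handle. On its middle line (x = 0), at y = -52 and +52 mm, two through bores of 9.5 mm for the shaker's pins. Works the same turned by half a turn. Origin: centre of the underside. Starts flat on the bench.
- handle (a point): Centre of the bar of the plate's black bridge handle, 45 mm over the plate's underside. The bar runs along the plate's y, is 64 mm long, 12 mm thick (x) and 14 mm high (38 to 52 mm over the underside), on two thin posts at y = -26 and +26 mm; open below.
- shaker: White orbital shaker, fixed to the bench; its front panel faces its -x. Origin: on the bench, under its orbit's centre. Housing: x -128 to +92, y -100 to +100 mm, 82 mm high. On it a level aluminium platform (x -95 to +60, y -75 to +75 mm, upper face 105 mm over the bench) carries two pins and the latch. More than 40 N between plate and shaker harms the bearing: touch down slowly, slide under a few newtons.
- mid_orbit (a point): Point of the shaker 105 mm over its origin. The platform stands still, held by its motor, centred up to 6.5 mm off this point along the shaker's x and up to 6.5 mm along its y, square to the housing: not measured, to be felt or seen. Its 2 steel pins, 8 mm thick, 10 mm high, square-edged, stand at x = 0, y = -52 and +52 mm from its centre. Plate underside: 105 mm up when home, 115 mm while on the pin tops.
- latch_mid (a point): Where the latch's grip would be (138.5 mm up) with the platform in mid-orbit; the latch is off by the platform's offset, its axis always 71 mm from the platform's (and so the seated plate's) centre towards the shaker's -x. Its red wing is 10 mm thick, 40 mm long, centred on the axis, 125.5 to 151.5 mm up; a steel tongue right under it, 12 mm wide, reaches 40 mm from the axis.
- latch (a joint): Red quarter-turn latch on the platform, upright axis. Angle in rad, 0 (open) to 1.5 (stop), growing clockwise seen from above; stays as left, turns with 0.06 N m; starts at 0 to 0.1. At 0 the wing lies along the shaker's y, the tongue towards +y; at 1.5 along its x, the tongue over the edge of the seated plate, 2.5 mm above it. A plate that is not home blocks the tongue.
- blue_bottle: Bystander: clear glass bottle with blue cap, 72 mm across, 135 mm high. Origin: centre of the underside.
- amber_bottle: Bystander: amber bottle with blue cap, 72 mm across, 150 mm high. Origin: centre of the underside.
- beaker: Bystander: glass beaker, 68 mm across, 85 mm high. Origin: centre of the underside.
- tip_box: Bystander: clear box of white pipette tips, 85 x 122 x 56 mm. Origin: centre of the underside.
- vial_rack: Bystander: green rack with capped vials, 70 x 160 x 56 mm. Origin: centre of the underside.
- cap_jar: Bystander: white jar with red lid, 56 mm across, 60 mm high. Origin: centre of the underside.
- pipette: Bystander: white hand pipette lying down, about 240 mm long along its x, 25 mm high. Origin: under the middle of its length.
There are look-alikes about, which are no part of the job. Leave any pink or purple look-alike of the vial_plate alone.

How it is judged:
By the outcome, as a careful person would: the job done as asked, in the order asked, and still so for the second after the job is handed in, with the robot touching nothing.
It also fails if it takes over 72 s, if anything falls off the work surface, if the arm or the gripper's body presses on something with over 40 N, if the wrist force passes 120 N, or if a joint passes its speed limit or range.

ROBOT

A 6-joint arm with a two-finger parallel gripper is mounted at the origin on the work surface. World frame = base frame: x ahead of the robot, y to its left, z up, the work surface at z = 0. Lengths are in m, angles in rad, forces in N, time in s.
With the tool pointing down it reaches from about 0.35 to 0.775 m from the base axis. Payload 5.5 kg.
Tool frame: the origin (TCP) lies at the very end of the fingers, on their centre line; the grasp point (between the pads) lies 19 mm behind it; x points along the fingers, y is the direction in which the jaws open and shut, and the axes are right-handed (so a half turn about x gives the same grasp; the last joint's range is limited). The gripper opens to 85 mm and grips with 20 to 120 N. Pads are 22 mm wide; open, the fingers measure 114 mm over their backs; the gripper's body (76 mm by 85 mm) begins 54 mm behind the grasp point. The pads swing forward as they close: fully open they stand 13 mm farther back than shut.
Start: joints at [1.183, 0.313, 0.046, 1.304, 0, 1.431], TCP at [0.141, 0.557, 0.231] pointing down, gripper open.
Joint ranges: [-2.76, 2.76], [-0.86, 1.69], [-1.03, 1.26], [-2.2, 2.34], [-1.47, 1.5], [-3.14, 3.14]. Speed limits (rad/s): [2.57, 2.57, 3.14, 3.14, 3.14, 3.14].

INTERFACE

Orientations are given as a unit quaternion [w, x, y, z].
In Python, from workcell import readout, cams, env, finder gives the robot as it stands.
- The arm moves only by the tool drive_tool, never from a script. Its argument "moves" is a list that holds one entry, the list of rows, each a list of 7 numbers: the shift along the tool's x, y, z in m, then the turn, a rotation vector about the tool's x, y, z in rad, then the closure in counts, from 0 (fully open) to 255 (shut). A call has exactly 5 rows; each row is the pose to reach, as a shift and turn from the pose measured when the call began, along the tool's axes at that moment; what a row does not reach only later rows make up. A row lasts 1/8 s, in which the tool goes at most 62.5 mm and 10.7 degrees, less where a joint would pass 70% of its speed; a pose out of reach is approached as far as the arm can. A call with a gripper value outside its range is refused whole. The fingers move at their own pace and stop on an object; "squeeze" is the grip in N (left out, the last holds). Time passes only in rows, so rows that repeat a pose let the fingers close, or fill a call up. It gives the time, the measured TCP pose, the force and the opening at its end, in the units of the state.
- readout.get_state(): the state, without advancing time (a new reading comes with each control period).
- cams.read_camera(name): name is "side" or "top" or "wrist"; returns the picture (420x560x3 uint8, blue, green, red); there is no depth.
- cams.camera_params(name): a dict with "mtx" (3x3 intrinsics, pixels), "dist" ([k1, k2, p1, p2, k3] as OpenCV has them; the pictures are not rectified), "R" (3x3) and "t" (3): a world point X has camera coordinates R X + t; the wrist camera has in their place "mount" (4x4, takes a point from camera to tool coordinates, whose origin is the TCP and whose axes are the tool frame's). Camera axes: x right, y down, z forward; pixel columns grow to the right and rows downward; lengths in m; the calibration is good to about 2 mm. A picture is of the moment at which its call begins: read the wrist's pose just before it. camera_params takes no time and is no camera call.
- env.hand_in(): hands the job in, once; it reports no verdict.
Trained networks look in the newest picture that a camera, given by its name, has taken for a name from the list of things; names that differ only in an ending like _2 or _b are one class to them, and where a whole thing is asked for, a point or a joint stands for the part that bears it (a point fixed in the world has none). Each returns a list of dicts, best first, with "conf" (0 to 1); they miss things now and then, are a little off and sometimes report something else, mostly with a low value. They report only what shows in the picture. A call takes as long as a camera call. They do not tell look-alikes from the thing itself.
- finder.regions_of(camera, name): "pixels" (420x560 bool, what is visible of it) and "point" ([column, row] in pixels, amid what is visible of it).
The state is a dict: "clock": time; "joint_pos": joint angles; "qvel": joint speeds; "tau": joint torques, N m; "tcp_pos": TCP position; "orientation": TCP orientation; "wrist_force": force on the tool from outside, world axes, zero at the start; "ft_torque": the same for the moment, N m; "finger_gap": finger opening in m.
Only numpy, scipy, OpenCV 4.12 (cv2) and the standard library are available. Lean on these libraries where they do the work, as an engineer would, in place of code of your own. Each camera call takes 0.05 s, during which the arm holds its last target.

## Working session

There is one attempt and no reset: what is moved stays moved. The work goes in short steps, Python scripts to look and compute and a tool call to move; the robot and the scene stay as the last step left them, time stands still between calls to the robot, and variables do not carry over. Pictures are saved under pics/ and viewed, and the job is handed in when it is done.

Besides the shell and the picture viewer there is one more tool, called after "Call:" as name(argument=value, ...) on one line, values as JSON. drive_tool: Moves the arm, as the interface text tells. Its arguments: {"type":"object","properties":{"moves":{"type":"array"},"squeeze":{"type":"number"}},"required":["moves"]}

```bash
ls; mkdir -p pics; python3 - <<'E'
from workcell import readout, cams, env, finder
import cv2,numpy as np
s=readout.get_state();print(s)
for n in ["side","top","wrist"]:
    im=cams.read_camera(n);cv2.imwrite(f"pics/{n}0.png",im)
    p=cams.camera_params(n);print(n,{k:np.round(v,4).tolist() for k,v in p.items()})
E
```

```text
pics
{'clock': 0.0, 'joint_pos': array([1.18340460e+00, 3.13985573e-01, 4.49710408e-02, 1.30360246e+00,
       2.71298325e-06, 1.43117674e+00]), 'qvel': array([ 0.00105553, -0.00024604,  0.00205167,  0.00054957, -0.000369  ,
        0.00038941]), 'tau': array([-8.09911694e-05, -4.80631649e+01,  2.98530972e+01,  1.95326109e-02,
       -1.42018389e-04, -1.22511051e-05]), 'tcp_pos': array([0.1408384 , 0.55695295, 0.23041407]), 'orientation': array([ 0.70151859,  0.08675551,  0.70185576, -0.08799797]), 'wrist_force': array([-0.66411841, -0.32957754, -0.27503765]), 'ft_torque': array([ 0.01020446,  0.01478528, -0.01477644]), 'finger_gap': 0.08510631716810615}
side {'mtx': [[435.1239, 0.0, 284.0575], [0.0, 435.1239, 211.2285], [0.0, 0.0, 1.0]], 'dist': [-0.138, 0.0, 0.0, 0.0, 0.0], 'R': [[0.7927, -0.6093, -0.0198], [-0.3385, -0.4129, -0.8456], [0.507, 0.677, -0.5335]], 't': [-0.452, 0.2511, 1.1238]}
top {'mtx': [[470.0492, 0.0, 280.0061], [0.0, 470.0492, 207.0375], [0.0, 0.0, 1.0]], 'dist': [-0.1293, 0.0, 0.0, 0.0, 0.0], 'R': [[0.0301, -0.9994, 0.0144], [-0.9918, -0.0316, -0.1241], [0.1245, -0.0105, -0.9922]], 't': [-0.0575, 0.5432, 1.269]}
wrist {'mtx': [[375.4761, 0.0, 281.6367], [0.0, 375.4761, 215.2391], [0.0, 0.0, 1.0]], 'dist': [-0.0121, 0.0, 0.0, 0.0, 0.0], 'mount': [[0.0008, -0.2814, 0.9596, -0.1427], [1.0, -0.0004, -0.0009, 0.0001], [0.0006, 0.9596, 0.2814, -0.071], [0.0, 0.0, 0.0, 1.0]]}
```

View pics/top0.png

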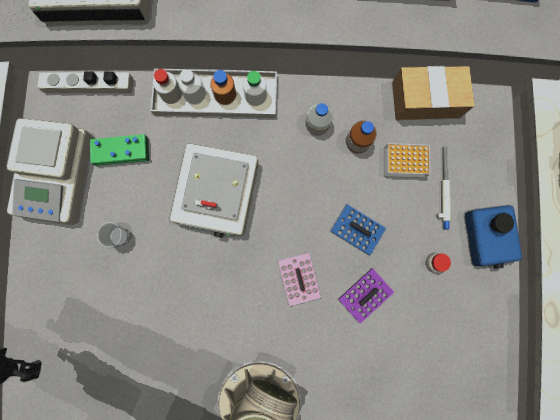

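View pics/side0.png

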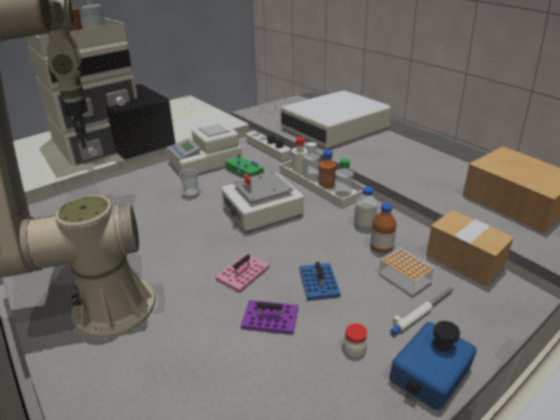

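View pics/wrist0.png

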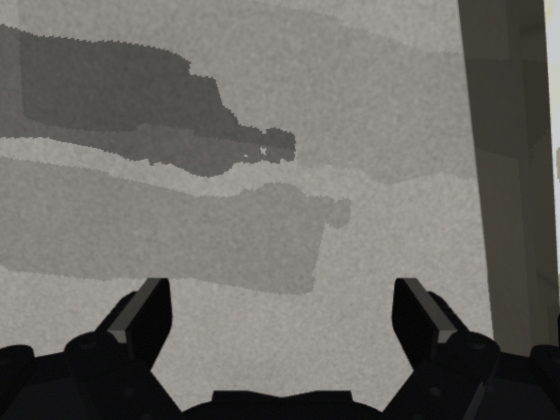

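```bash
cat > h.py <<'E'
from workcell import readout, cams, env, finder
import cv2,numpy as np
from scipy.spatial.transform import Rotation as Ro
def Rq(q): return Ro.from_quat([q[1],q[2],q[3],q[0]]).as_matrix()
def cam(n,s=None):
    p=cams.camera_params(n);K=np.array(p["mtx"]);d=np.array(p["dist"])
    if "R" in p: return K,d,np.array(p["R"]),np.array(p["t"])
    s=s or readout.get_state()
    T=np.eye(4);T[:3,:3]=Rq(s["orientation"]);T[:3,3]=s["tcp_pos"]
    M=np.linalg.inv(T@np.array(p["mount"]));return K,d,M[:3,:3],M[:3,3]
def p2w(c,px,z):
    K,d,R,t=c;u=cv2.undistortPoints(np.array(px,float).reshape(-1,1,2),K,d).reshape(-1,2)
    r=np.c_[u,np.ones(len(u))]@R;C=-R.T@t
    return C+r*((z-C[2])/r[:,2])[:,None]
def w2p(c,X):
    K,d,R,t=c;return cv2.projectPoints(np.array(X,float).reshape(-1,3),cv2.Rodrigues(R)[0],t,K,d)[0].reshape(-1,2)
def tri(cs,ps):
    A=[];b=[]
    for c,p in zip(cs,ps):
        K,d,R,t=c;u=cv2.undistortPoints(np.array(p,float).reshape(1,1,2),K,d).ravel()
        for k in (0,1): A.append(u[k]*R[2]-R[k]);b.append(t[k]-u[k]*t[2])
    return np.linalg.lstsq(np.array(A),np.array(b),rcond=None)[0]
E
python3 - <<'E'
from h import *
im=cv2.imread("pics/top0.png")
c=cam("top")
for cx,cy,n in [(358,230,"plate"),(213,190,"shaker")]:
    cr=im[cy-55:cy+55,cx-70:cx+70];cv2.imwrite(f"pics/crop_{n}.png",cv2.resize(cr,None,fx=5.4,fy=5.4,interpolation=cv2.INTER_CUBIC))
hsv=cv2.cvtColor(im,cv2.COLOR_BGR2HSV)
m=cv2.inRange(hsv,(100,120,60),(125,255,255));m[:,:325]=0;m[:,395:]=0;m[:195]=0;m[265:]=0
m=cv2.morphologyEx(m,cv2.MORPH_CLOSE,np.ones((5,5)))
cs,_=cv2.findContours(m,0,2);k=max(cs,key=cv2.contourArea)
w=p2w(c,k.reshape(-1,2),0.014)[:,:2]
r=cv2.minAreaRect((w*1000).astype(np.float32));print(r)
for n in ["vial_plate","handle","shaker","latch"]:
    f=finder.regions_of("top",n)
    for g in f[:4]: print(n,round(g["conf"],2),g["point"],g["pixels"].sum())
E
```

```text
((490.80419921875, -262.3456115722656), (128.9667510986328, 89.1978988647461), 59.83100891113281)
vial_plate 0.88 [298.1, 280.5] 1557
vial_plate 0.84 [364.3, 295.5] 1439
vial_plate 0.72 [360.9, 228.4] 1200
handle 0.88 [369.7, 295.2] 1357
handle 0.57 [353.4, 226.0] 1185
handle 0.56 [299.0, 279.0] 1394
handle 0.17 [119.4, 149.8] 1603
shaker 0.81 [216.2, 190.2] 6098
latch 0.66 [205.8, 203.3] 140
latch 0.55 [319.8, 124.1] 660
```

```bash
ls pics
```

```text
crop_plate.png
crop_shaker.png
side0.png
top0.png
wrist0.png
```

View pics/crop_plate.png

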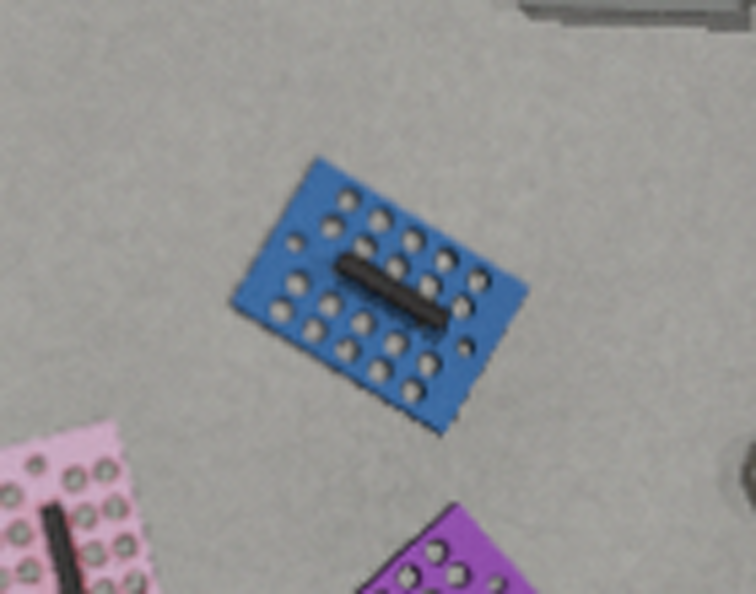

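View pics/crop_shaker.png

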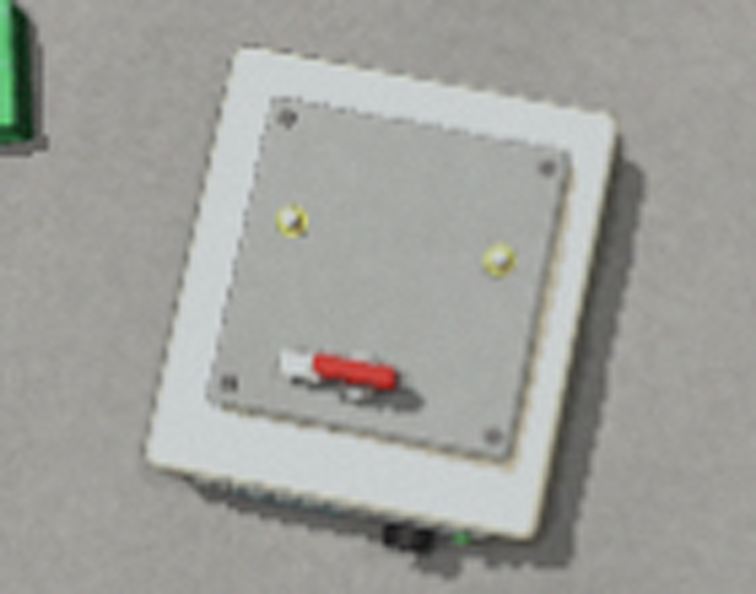

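```bash
python3 - <<'E'
from h import *
c=cam("top");s=readout.get_state()
print(Rq(s["orientation"]).round(3))
def cp(p,o): return [(p[0]+.5)/5.4-.5+o[0],(p[1]+.5)/5.4-.5+o[1]]
a,b=p2w(c,[cp((291,218),(143,135)),cp((499,258),(143,135))],.115)
print("pins",a,b,"len",np.linalg.norm(a-b),"mid",(a+b)/2,"ang",np.degrees(np.arctan2(*(a-b)[1::-1])))
hb=p2w(c,[cp(p,(143,135)) for p in [(236,48),(617,116),(535,538),(148,465)]],.082)
print("housing",hb.round(4)); 
a,b=p2w(c,[cp((296,242),(288,175)),cp((466,347),(288,175))],.014)
print("bores",a,b,np.linalg.norm(a-b),(a+b)/2,np.degrees(np.arctan2(*(a-b)[1::-1])))
print("latch",p2w(c,[cp((356,368),(143,135))],.15))
E
```

```text
[[-0.     0.245  0.969]
 [-0.     0.969 -0.245]
 [-1.    -0.    -0.   ]]
pins [0.61243875 0.18216982 0.115     ] [0.59581293 0.07993124 0.115     ] len 0.10358159210966147 mid [0.60412584 0.13105053 0.115     ] ang 80.76353863356101
housing [[0.7053 0.2208 0.082 ]
 [0.6758 0.0268 0.082 ]
 [0.4628 0.0593 0.082 ]
 [0.4925 0.2525 0.082 ]]
bores [ 0.5176912  -0.21772217  0.014     ] [ 0.46536859 -0.30788635  0.014     ] 0.10424602877202115 [ 0.4915299  -0.26280426  0.014     ] 59.87324462866347
latch [[0.53533162 0.1416855  0.15      ]]
```

```bash
cat >> h.py <<'E'
def plan(p,az):
    s=readout.get_state();R=Rq(s["orientation"]);a=np.radians(az)
    y=np.array([np.cos(a),np.sin(a),0]);x=np.array([0,0,-1.]);z=np.cross(x,y)
    T=np.c_[x,y,z]
    print("shift",(R.T@(np.array(p)-s["tcp_pos"])).round(4),"turn",Ro.from_matrix(R.T@T).as_rotvec().round(4),"| now",s["tcp_pos"].round(4),"az",np.degrees(np.arctan2(R[1,1],R[0,1])).round(2),"F",s["wrist_force"].round(2),"t",round(s["clock"],2),"j6",s["joint_pos"].round(2))
E
python3 -c "
from h import *
plan([.610,.1705,.265],171)"
```

```text
shift [-0.0338 -0.26    0.5496] turn [-1.6615e+00 -3.0000e-04  2.0000e-04] | now [0.141  0.5574 0.2311] az 75.8 F [0.32 0.51 0.39] t 0.35 j6 [1.18 0.31 0.05 1.3  0.   1.43]
```

Call:
drive_tool(moves=[[[-0.034,-0.04,0.06,-0.18,0,0,0],[-0.034,-0.07,0.112,-0.36,0,0,0],[-0.034,-0.09,0.17,-0.54,0,0,0],[-0.034,-0.116,0.227,-0.72,0,0,0],[-0.034,-0.14,0.284,-0.9,0,0,0]]])

```text
clock: 0.98
tcp_pos: [0.3549, 0.3732, 0.2654]
orientation: [0.675, -0.211, 0.675, 0.211]
wrist_force: [0.3, 0.7, -0.1]
finger_gap: 0.0854
```

```bash
python3 -c "
from h import *
plan([.610,.1705,.265],171)"
```

```text
shift [ 0.0005 -0.3119  0.0942] turn [-8.077e-01  5.000e-04  3.000e-04] | now [0.3549 0.3732 0.2654] az 124.72 F [ 0.26  0.67 -0.1 ] t 0.97 j6 [ 0.65  0.19 -0.04  1.35 -0.    0.05]
```

Call:
drive_tool(moves=[[[0,-0.06,0.018,-0.16,0,0,0],[0,-0.12,0.036,-0.32,0,0,0],[0,-0.18,0.055,-0.48,0,0,0],[0,-0.24,0.073,-0.65,0,0,0],[0,-0.299,0.09,-0.808,0,0,0]]])

```text
clock: 1.6
tcp_pos: [0.5982, 0.1792, 0.2655]
orientation: [0.537, -0.461, 0.536, 0.461]
wrist_force: [1.3, 0.5, 0.4]
finger_gap: 0.0857
```

```bash
python3 -c "
from h import *
plan([.610,.1705,.265],171)"
```

```text
shift [ 0.0005 -0.013  -0.0068] turn [0.0055 0.0006 0.0008] | now [0.5982 0.1792 0.2655] az 171.31 F [1.32 0.53 0.36] t 1.6 j6 [ 0.16  0.41  0.27  1.43  0.   -1.26]
```

Call:
drive_tool(moves=[[[0,-0.013,-0.007,0.0055,0,0,0],[0,-0.013,-0.007,0.0055,0,0,0],[0,-0.013,-0.007,0.0055,0,0,0],[0,-0.013,-0.007,0.0055,0,0,0],[0,-0.013,-0.007,0.0055,0,0,0]]])

```text
clock: 2.22
tcp_pos: [0.6092, 0.1715, 0.2661]
orientation: [0.538, -0.46, 0.537, 0.46]
wrist_force: [-0.1, 0.3, 0.9]
finger_gap: 0.0854
```

```bash
python3 -c "
from h import *
import pickle
s=readout.get_state();im=cams.read_camera('wrist');cv2.imwrite('pics/w1.png',im);pickle.dump(s,open('w1.pkl','wb'))
plan([.610,.1705,.265],171)"
```

```text
shift [ 0.001  -0.0007 -0.0007] turn [0.0014 0.0008 0.0013] | now [0.6094 0.1713 0.266 ] az 171.08 F [-0.5  -0.08 -0.16] t 2.27 j6 [ 0.15  0.43  0.29  1.44  0.   -1.27]
```

View pics/w1.png

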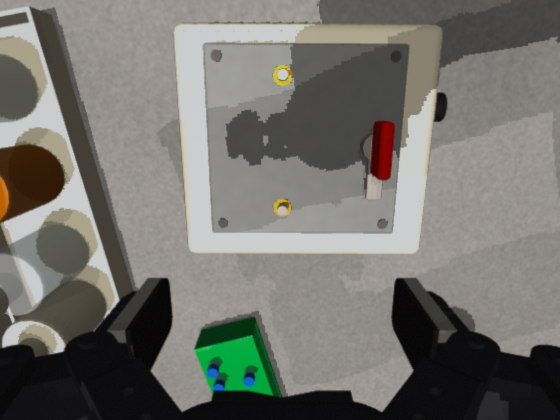

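```bash
python3 -c "
from h import *
im=cv2.imread('pics/w1.png')
a=im[60:90,262:302];b=im[193:223,262:302]
cv2.imwrite('pics/pins1.png',cv2.resize(np.vstack([a,b]),None,fx=10,fy=10,interpolation=cv2.INTER_CUBIC))
cv2.imwrite('pics/latch1.png',cv2.resize(im[110:210,340:420],None,fx=6,fy=6,interpolation=cv2.INTER_CUBIC))
"
```

```text
(no output)
```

View pics/pins1.png

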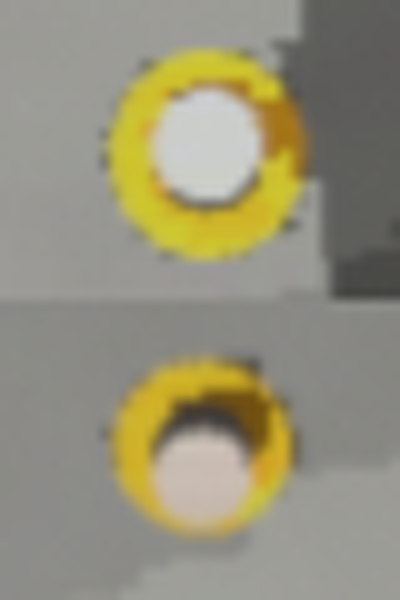

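View pics/latch1.png

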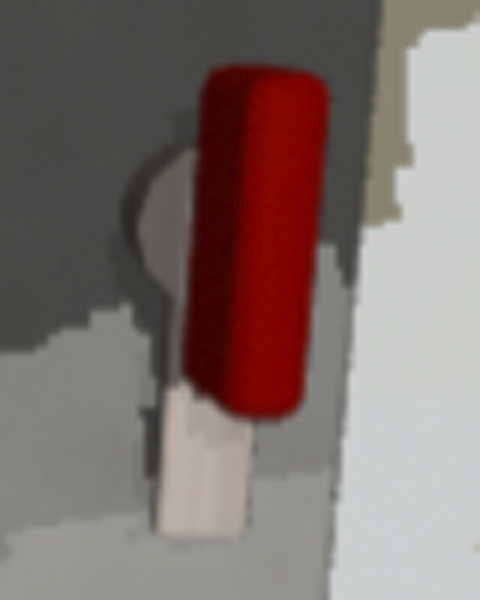

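```bash
python3 -c "
from h import *
import pickle
s=pickle.load(open('w1.pkl','rb'));c=cam('wrist',s)
a,b=p2w(c,[[282.35,74.15],[281.75,210.25]],.115)
print(a,b,np.linalg.norm(a-b),(a+b)/2,np.degrees(np.arctan2(*(b-a)[1::-1])))
R=Rq(s['orientation']);print('tool',[(R.T@(q-s['tcp_pos'])).round(5).tolist() for q in(a,b)])
l=lambda p:((p[0]+.5)/6-.5+340,(p[1]+.5)/6-.5+110)
q=p2w(c,[l((288,80)),l((262,408))],.1515);print('wing ends',q,q.mean(0),np.linalg.norm(q[0]-q[1]))
plan([.4915-.04*-.0,-.2628,.25],149.85)
"
```

```text
[0.59486742 0.079029   0.115     ] [0.6114459  0.18161728 0.115     ] 0.10391920514999554 [0.60315666 0.13032314 0.115     ] 80.82024683576495
tool [[0.15099, 7e-05, -0.09366], [0.15108, -0.00043, 0.01026]]
wing ends [[0.53074112 0.12275036 0.1515    ]
 [0.53659222 0.15920831 0.1515    ]] [0.53366667 0.14097933 0.1515    ] 0.036924486524776375
shift [ 0.0156  0.0492 -0.4471] turn [0.3706 0.0011 0.0012] | now [0.6094 0.1713 0.266 ] az 171.08 F [-0.5  -0.08 -0.16] t 2.27 j6 [ 0.15  0.43  0.29  1.44  0.   -1.27]
```

```bash
python3 -c "
from h import *
plan([.5124,-.2268,.165],149.85)
"
```

```text
shift [ 0.1006  0.0342 -0.4084] turn [0.3706 0.0011 0.0012] | now [0.6094 0.1713 0.266 ] az 171.08 F [-0.5  -0.08 -0.16] t 2.27 j6 [ 0.15  0.43  0.29  1.44  0.   -1.27]
```

Call:
drive_tool(moves=[[[0,0.005,-0.06,0.07,0,0,0],[0,0.01,-0.12,0.14,0,0,0],[0,0.015,-0.18,0.21,0,0,0],[0.01,0.02,-0.24,0.29,0,0,0],[0.03,0.025,-0.298,0.37,0,0,0]]])

```text
clock: 2.9
tcp_pos: [0.5385, -0.1209, 0.2367]
orientation: [0.614, -0.353, 0.612, 0.351]
wrist_force: [1.2, 0.1, -0.3]
finger_gap: 0.0854
```

```bash
python3 -c "
from h import *
plan([.5124,-.2268,.165],149.85)
"
```

```text
shift [ 0.0716 -0.0305 -0.1048] turn [-0.0016  0.0018  0.0041] | now [ 0.5385 -0.1209  0.2367] az 149.76 F [ 1.24  0.13 -0.26] t 2.9 j6 [-0.37  0.26 -0.01  1.29  0.   -1.41]
```

Call:
drive_tool(moves=[[[0.036,-0.015,-0.05,-0.0016,0.0018,0.004,0],[0.0716,-0.0305,-0.1048,-0.0016,0.0018,0.004,0],[0.0716,-0.0305,-0.1048,-0.0016,0.0018,0.004,0],[0.0716,-0.0305,-0.1048,-0.0016,0.0018,0.004,0],[0.0716,-0.0305,-0.1048,-0.0016,0.0018,0.004,0]]])

```text
clock: 3.52
tcp_pos: [0.5134, -0.2258, 0.1663]
orientation: [0.613, -0.354, 0.612, 0.353]
wrist_force: [0.1, 0.1, 0.4]
finger_gap: 0.0856
```

```bash
python3 -c "
from h import *
import pickle
s=readout.get_state();im=cams.read_camera('wrist');cv2.imwrite('pics/w2.png',im);pickle.dump(s,open('w2.pkl','wb'))
plan([.5124,-.2268,.165],149.85)"
```

```text
shift [ 0.0014  0.0004 -0.0015] turn [0.0021 0.0002 0.0023] | now [ 0.5135 -0.2257  0.1664] az 149.97 F [0.64 0.42 0.1 ] t 3.58 j6 [-0.56  0.31 -0.12  1.14  0.   -1.6 ]
```

View pics/w2.png

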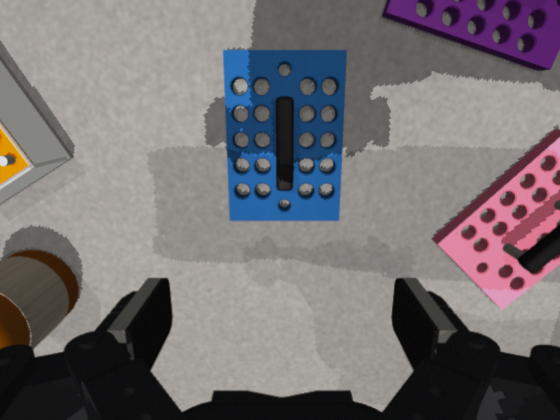

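The wrist picture shows the blue plate between the fingers' columns: bores at about (284,69) and (284,204), handle bar (285,97)–(285,190). Measuring the bores.

```bash
python3 -c "
from h import *
im=cv2.imread('pics/w2.png')
a=im[55:85,264:304];b=im[189:219,264:304]
cv2.imwrite('pics/bores2.png',cv2.resize(np.vstack([a,b]),None,fx=10,fy=10,interpolation=cv2.INTER_CUBIC))
"
```

```text
(no output)
```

View pics/bores2.png

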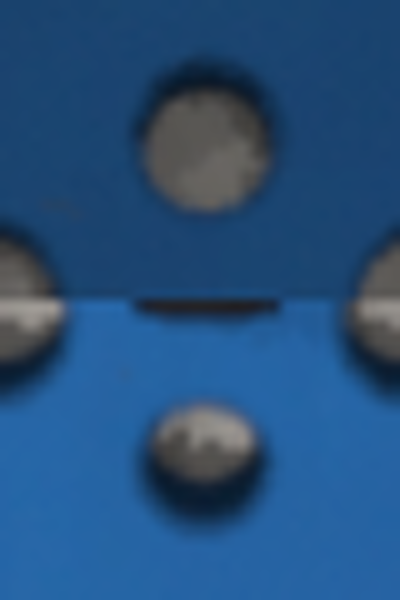

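```bash
python3 -c "
from h import *
import pickle
s=pickle.load(open('w2.pkl','rb'));c=cam('wrist',s)
a,b=p2w(c,[[284.25,68.65],[284.05,204.45]],.014)
print(a,b,np.linalg.norm(a-b),(a+b)/2,np.degrees(np.arctan2(*(b-a)[1::-1])))
m=(a+b)/2
R=Rq(s['orientation']);print('tool',[(R.T@(q-s['tcp_pos'])).round(5).tolist() for q in(a,b)])
q=p2w(c,[[284.7,97.5],[285,190]],.052);print('bar ends',q,q.mean(0))
q=p2w(c,[[223.5,50],[346,51],[339.5,221],[230,221]],.014);print('corners mid',q.mean(0),np.linalg.norm(q-np.roll(q,1,0),axis=1))
plan([m[0],m[1],.110],149.9)
"
```

```text
[ 0.46364682 -0.30947756  0.014     ] [ 0.51538269 -0.22010058  0.014     ] 0.1032707427657035 [ 0.48951475 -0.26478907  0.014     ] 59.935592503935595
tool [[0.15227, 0.00144, -0.09739], [0.1523, 0.00141, 0.00589]]
bar ends [[ 0.4740679  -0.29121211  0.052     ]
 [ 0.50475815 -0.23753858  0.052     ]] [ 0.48941302 -0.26437535  0.052     ]
corners mid [ 0.48952158 -0.26384075  0.014     ] [0.13011833 0.08906472 0.12939288 0.0900696 ]
shift [ 0.0563  0.0013 -0.0458] turn [0.0012 0.0002 0.0023] | now [ 0.5135 -0.2257  0.1664] az 149.97 F [0.64 0.42 0.1 ] t 3.58 j6 [-0.56  0.31 -0.12  1.14  0.   -1.6 ]
```

Call:
drive_tool(moves=[[[0.02,0.001,-0.035,0.0012,0,0.0023,0],[0.06,0.0013,-0.0453,0.0012,0,0.0023,0],[0.1,0.0013,-0.0453,0.0012,0,0.0023,0],[0.125,0.0013,-0.0453,0.0012,0,0.0023,0],[0.14,0.0013,-0.0453,0.0012,0,0.0023,0]]], squeeze=60)

```text
clock: 4.2
tcp_pos: [0.4904, -0.2632, 0.0258]
orientation: [0.612, -0.353, 0.612, 0.354]
wrist_force: [-0.4, -0.3, 0.8]
finger_gap: 0.0852
```

```bash
python3 -c "
from h import *
plan([.4895,-.2643,.026],149.94)"
```

```text
shift [-0.0002  0.0003 -0.0014] turn [ 0.0014  0.0003 -0.0004] | now [ 0.4904 -0.2632  0.0258] az 150.02 F [-0.37 -0.32  0.78] t 4.2 j6 [-0.64  0.43 -0.33  0.82  0.   -1.68]
```

Call:
drive_tool(moves=[[[0,0.0003,-0.0014,0.0014,0,0,80],[0,0.0003,-0.0014,0.0014,0,0,160],[0,0.0003,-0.0014,0.0014,0,0,255],[0,0.0003,-0.0014,0.0014,0,0,255],[0,0.0003,-0.0014,0.0014,0,0,255]]], squeeze=60)

```text
clock: 4.82
tcp_pos: [0.49, -0.2648, 0.0268]
orientation: [0.613, -0.354, 0.612, 0.353]
wrist_force: [-0.5, 0.4, 5.2]
finger_gap: 0.0109
```

Call:
drive_tool(moves=[[[0,0,0,0,0,0,255],[0,0,0,0,0,0,255],[0,0,0,0,0,0,255],[-0.005,0,0,0,0,0,255],[-0.01,0,0,0,0,0,255]]], squeeze=60)

```text
clock: 5.45
tcp_pos: [0.4894, -0.2643, 0.0364]
orientation: [0.613, -0.353, 0.613, 0.353]
wrist_force: [0.4, 0.2, -4.3]
finger_gap: 0.0108
```

```bash
python3 -c "
from h import *
s=readout.get_state();im=cams.read_camera('wrist');cv2.imwrite('pics/w3.png',im);print(s['finger_gap'],s['ft_torque'])
plan([.6032,.1303,.19],170.82)"
```

```text
0.010772622615760293 [ 0.00202016 -0.00505936  0.03878589]
shift [-0.1528  0.0997  0.3987] turn [-0.3646 -0.      0.0011] | now [ 0.4899 -0.2647  0.0372] az 149.93 F [-0.17 -0.44 -3.82] t 5.5 j6 [-0.64  0.41 -0.31  0.84  0.   -1.69]
```

View pics/w3.png

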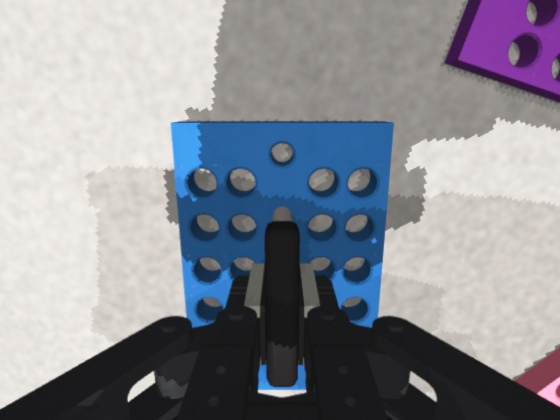

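```bash
python3 -c "
from h import *
im=cv2.imread('pics/w3.png')
cv2.imwrite('pics/b3.png',cv2.resize(im[135:170,262:302],None,fx=12,fy=12,interpolation=cv2.INTER_CUBIC))
"
```

```text
(no output)
```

View pics/b3.png

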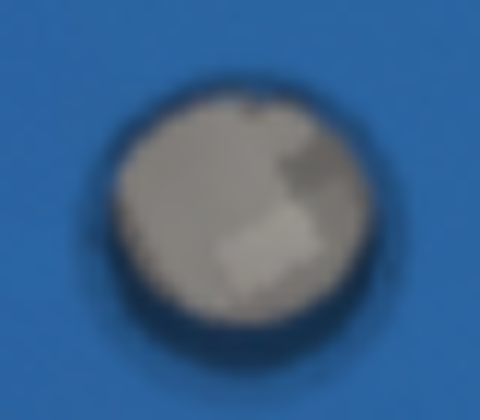

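```bash
python3 -c "
from h import *
c0=cams.camera_params('wrist');K=np.array(c0['mtx']);d=np.array(c0['dist']);M=np.array(c0['mount'])
def tool(px,x):
    u=cv2.undistortPoints(np.array(px,float).reshape(-1,1,2),K,d).reshape(-1,2)
    r=np.c_[u,np.ones(len(u))]@M[:3,:3].T;C=M[:3,3]
    return C+r*((x-C[0])/r[:,0])[:,None]
print(tool([[281.9,153.5],[172,122.5],[393.5,122.5]],.0128).round(5))
"
```

```text
[[ 0.0128  -0.00046 -0.05235]
 [ 0.0128  -0.04475 -0.06484]
 [ 0.0128   0.04453 -0.06478]]
```

Call:
drive_tool(moves=[[[-0.06,0,0,0,0,0,255],[-0.11,0.005,0.025,-0.07,0,0,255],[-0.14,0.015,0.075,-0.16,0,0,255],[-0.163,0.03,0.13,-0.26,0,0,255],[-0.163,0.045,0.185,-0.36,0,0,255]]], squeeze=60)

```text
clock: 6.12
tcp_pos: [0.5451, -0.081, 0.2027]
orientation: [0.54, -0.46, 0.538, 0.456]
wrist_force: [1.9, -0.5, -4.6]
finger_gap: 0.0111
```

```bash
python3 -c "
from h import *
plan([.6033,.1304,.2],170.82)"
```

```text
shift [ 0.0027 -0.0233  0.218 ] turn [-0.0021 -0.0008  0.0058] | now [ 0.5451 -0.081   0.2027] az 170.7 F [ 1.91 -0.49 -4.64] t 6.12 j6 [-0.29  0.27 -0.08  1.21 -0.   -1.7 ]
```

Call:
drive_tool(moves=[[[0,-0.006,0.055,-0.002,0,0.0058,255],[0,-0.012,0.11,-0.002,0,0.0058,255],[0,-0.018,0.165,-0.002,0,0.0058,255],[0,-0.023,0.21,-0.002,0,0.0058,255],[0,-0.0233,0.218,-0.002,0,0.0058,255]]])

```text
clock: 6.75
tcp_pos: [0.6033, 0.1334, 0.2021]
orientation: [0.537, -0.459, 0.538, 0.46]
wrist_force: [-0.3, 0.1, -4.1]
finger_gap: 0.0109
```

```bash
python3 -c "
from h import *
plan([.6033,.1304,.147],170.82)"
```

```text
shift [ 0.0551 -0.0005 -0.003 ] turn [ 0.0039 -0.0005 -0.0007] | now [0.6033 0.1334 0.2021] az 171.05 F [-0.3   0.06 -4.12] t 6.75 j6 [ 0.09  0.41  0.11  1.27 -0.   -1.33]
```

Call:
drive_tool(moves=[[[0.015,-0.0005,-0.003,0.0039,-0.0005,-0.0007,255],[0.03,-0.0005,-0.003,0.0039,-0.0005,-0.0007,255],[0.045,-0.0005,-0.003,0.0039,-0.0005,-0.0007,255],[0.052,-0.0005,-0.003,0.0039,-0.0005,-0.0007,255],[0.052,-0.0005,-0.003,0.0039,-0.0005,-0.0007,255]]])

```text
clock: 7.38
tcp_pos: [0.6028, 0.1298, 0.1492]
orientation: [0.538, -0.458, 0.539, 0.459]
wrist_force: [-1.0, 0.5, -3.2]
finger_gap: 0.0108
```

```bash
python3 -c "
from h import *
for n in ['wrist','side']:
  im=cams.read_camera(n);cv2.imwrite(f'pics/{n}4.png',im)
im=im[150:240,200:320];cv2.imwrite('pics/side4.png',cv2.resize(im,None,fx=6,fy=6,interpolation=cv2.INTER_CUBIC))
plan([.6033,.1304,.144],170.82)"
```

```text
shift [0.0065 0.0004 0.0002] turn [-0.0003  0.0002  0.0007] | now [0.6036 0.1302 0.1505] az 170.8 F [ 0.46  0.24 -4.19] t 7.47 j6 [ 0.08  0.43  0.01  1.16  0.   -1.33]
```

View pics/wrist4.png

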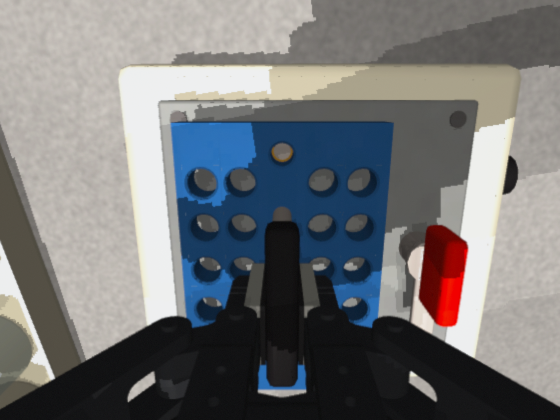

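View pics/side4.png

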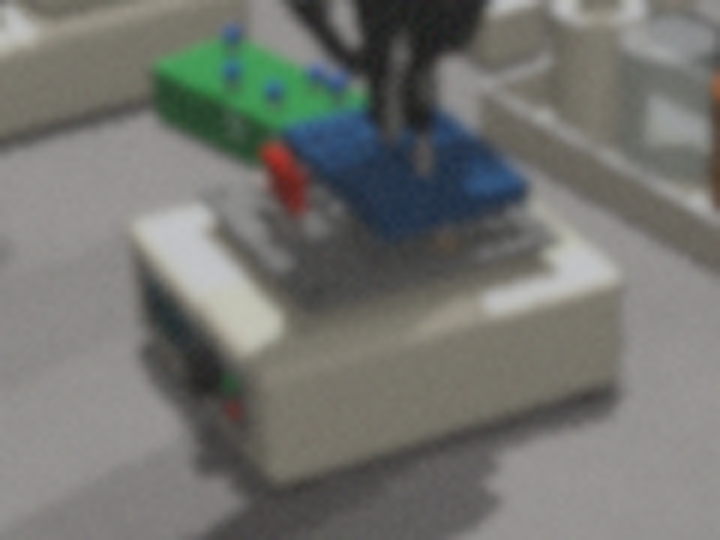

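The near bore is at (282,152) with the pin visible inside it. Closer crop.

```bash
python3 -c "
from h import *
im=cv2.imread('pics/wrist4.png')
cv2.imwrite('pics/b4.png',cv2.resize(im[135:170,262:302],None,fx=12,fy=12,interpolation=cv2.INTER_CUBIC))
"
```

```text
(no output)
```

View pics/b4.png

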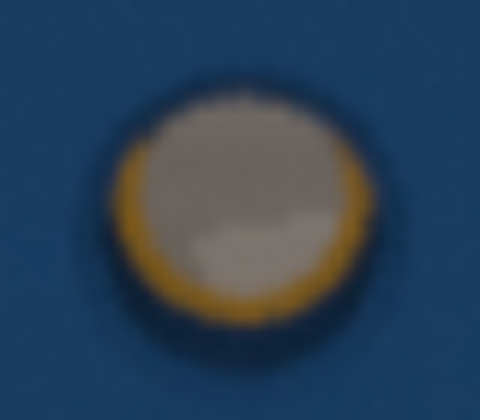

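```bash
cat >> h.py <<'E'
def tool(px,x):
    c0=cams.camera_params('wrist');K=np.array(c0['mtx']);d=np.array(c0['dist']);M=np.array(c0['mount'])
    u=cv2.undistortPoints(np.array(px,float).reshape(-1,1,2),K,d).reshape(-1,2)
    r=np.c_[u,np.ones(len(u))]@M[:3,:3].T;C=M[:3,3]
    return C+r*((x-C[0])/r[:,0])[:,None]
E
python3 -c "
from h import *
print(tool([[281.9,150.9]],.0355),tool([[281.9,150.85]],.0268))
plan([.6033,.1304,.143],170.82)"
```

```text
[[ 0.0355     -0.00044482 -0.05099043]] [[ 0.0268     -0.00045667 -0.05202177]]
shift [0.0075 0.0004 0.0002] turn [-0.0003  0.0002  0.0007] | now [0.6036 0.1302 0.1505] az 170.8 F [ 0.46  0.24 -4.19] t 7.47 j6 [ 0.08  0.43  0.01  1.16  0.   -1.33]
```

Call:
drive_tool(moves=[[[0.003,0,0.0008,0,0,0,255],[0.006,0,0.0008,0,0,0,255],[0.0075,0,0.0008,0,0,0,255],[0.0085,0,0.0008,0,0,0,255],[0.0095,0,0.0008,0,0,0,255]]])

```text
clock: 8.1
tcp_pos: [0.6037, 0.1309, 0.141]
orientation: [0.539, -0.458, 0.538, 0.458]
wrist_force: [-0.8, 0.1, -4.6]
finger_gap: 0.0109
```

```bash
python3 -c "
from h import *
s=readout.get_state();im=cams.read_camera('wrist');cv2.imwrite('pics/wrist5.png',im)
cv2.imwrite('pics/b5.png',cv2.resize(im[135:170,262:302],None,fx=12,fy=12,interpolation=cv2.INTER_CUBIC))
print(s['ft_torque'])
plan([.6033,.1304,.143],170.82)
"
```

```text
[-0.07019508  0.18902949 -0.00988626]
shift [-0.0022  0.0002 -0.0005] turn [-0.0003  0.      0.0001] | now [0.6035 0.1309 0.1408] az 170.8 F [-0.4  -0.43 -3.96] t 8.15 j6 [ 0.08  0.43 -0.    1.14 -0.   -1.33]
```

View pics/b5.png

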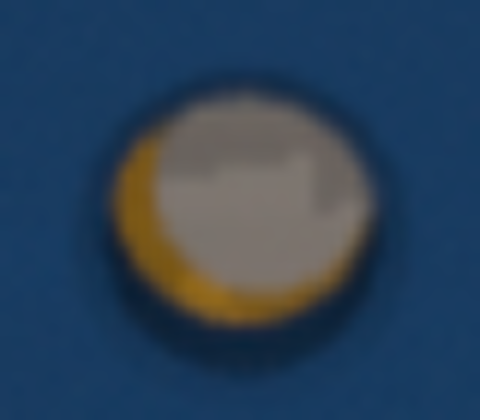

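Call:
drive_tool(moves=[[[-0.001,0.0004,-0.0002,0,0,0,255],[-0.001,0.0008,-0.0004,0,0,0,255],[0,0.0008,-0.0004,0,0,0,255],[0.001,0.0008,-0.0004,0,0,0,255],[0.001,0.0008,-0.0004,0,0,0,255]]])

```text
clock: 8.78
tcp_pos: [0.6026, 0.1306, 0.1396]
orientation: [0.538, -0.458, 0.538, 0.458]
wrist_force: [0.7, 0.5, -3.1]
finger_gap: 0.0109
```

```bash
cat > look.py <<'E'
from h import *
import sys
s=readout.get_state();im=cams.read_camera('wrist');n=sys.argv[1];cv2.imwrite(f'pics/wrist{n}.png',im)
cv2.imwrite(f'pics/b{n}.png',cv2.resize(im[135:170,262:302],None,fx=12,fy=12,interpolation=cv2.INTER_CUBIC))
print(s['ft_torque'].round(3))
plan([.6033,.1304,.143],170.82)
E
python3 look.py 6
```

```text
[ 0.006 -0.02   0.017]
shift [-0.0033 -0.0007 -0.0001] turn [-0.0003 -0.     -0.    ] | now [0.6026 0.1306 0.1397] az 170.81 F [ 0.34  0.22 -4.45] t 8.82 j6 [ 0.08  0.43 -0.01  1.13 -0.   -1.33]
```

View pics/b6.png

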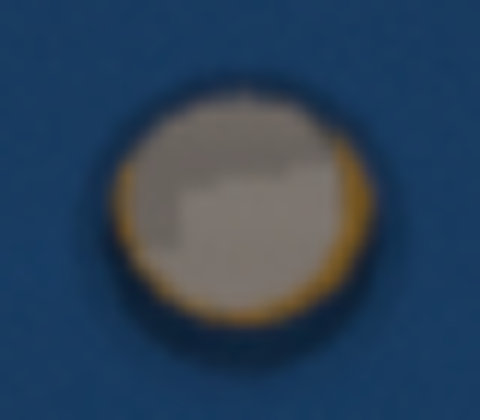

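Call:
drive_tool(moves=[[[0.0005,0,0.0002,0,0,0,255],[0.001,0,0.0003,0,0,0,255],[0.0015,0,0.0003,0,0,0,255],[0.002,0,0.0003,0,0,0,255],[0.0025,0,0.0003,0,0,0,255]]])

```text
clock: 9.45
tcp_pos: [0.6027, 0.1309, 0.1371]
orientation: [0.538, -0.458, 0.538, 0.458]
wrist_force: [-0.1, -0.2, -4.4]
finger_gap: 0.0108
```

```bash
python3 look.py 7
```

```text
[ 0.033  0.022 -0.068]
shift [-0.0059 -0.0007 -0.0004] turn [-0.0003 -0.     -0.0001] | now [0.6027 0.1309 0.1371] az 170.8 F [ 0.23 -0.35 -4.21] t 9.5 j6 [ 0.08  0.43 -0.01  1.13 -0.   -1.33]
```

View pics/b7.png

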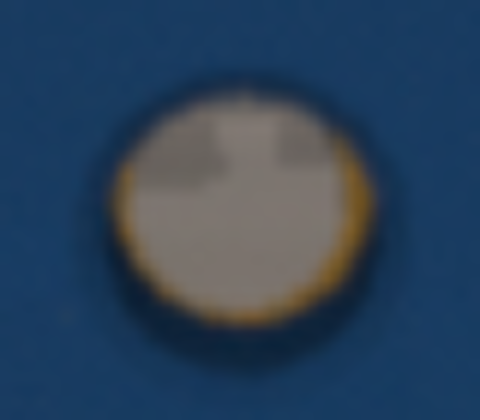

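Call:
drive_tool(moves=[[[0.001,-0.0002,0,0,0,0,255],[0.002,-0.0002,0,0,0,0,255],[0.003,-0.0002,0,0,0,0,255],[0.004,-0.0002,0,0,0,0,255],[0.0045,-0.0002,0,0,0,0,255]]])

```text
clock: 10.12
tcp_pos: [0.6028, 0.1309, 0.1324]
orientation: [0.538, -0.458, 0.539, 0.458]
wrist_force: [0.4, -0.1, -4.2]
finger_gap: 0.0108
```

Call:
drive_tool(moves=[[[0.0002,0,0,0,0,0,255],[0.0004,0,0,0,0,0,255],[0.0006,0,0,0,0,0,255],[0.0008,0,0,0,0,0,255],[0.001,0,0,0,0,0,255]]])

```text
clock: 10.75
tcp_pos: [0.6028, 0.1309, 0.1318]
orientation: [0.538, -0.458, 0.538, 0.458]
wrist_force: [-1.6, -0.2, 0.2]
finger_gap: 0.0108
```

```bash
python3 look.py 8
```

```text
[-0.014  0.222 -0.016]
shift [-0.0112 -0.0006 -0.0004] turn [-0.0003 -0.      0.    ] | now [0.6028 0.1309 0.1318] az 170.8 F [-0.83 -0.51 -0.74] t 10.8 j6 [ 0.08  0.44 -0.02  1.11 -0.   -1.33]
```

View pics/wrist8.png

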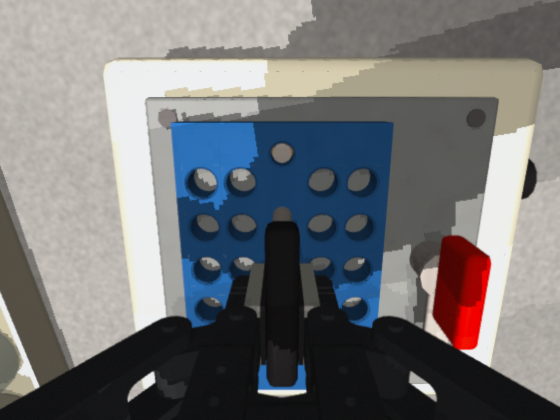

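Call:
drive_tool(moves=[[[0.0003,0,0,0,0,0,255],[0.0005,0,0,0,0,0,255],[0.0005,0,0,0,0,0,200],[0.0005,0,0,0,0,0,150],[0.0005,0,0,0,0,0,130]]], squeeze=20)

```text
clock: 11.42
tcp_pos: [0.6031, 0.1309, 0.1314]
orientation: [0.539, -0.458, 0.538, 0.458]
wrist_force: [0.0, 0.7, 1.0]
finger_gap: 0.0419
```

```bash
python3 look.py 9; python3 -c "
from h import *
im=cams.read_camera('side')[150:240,200:320];cv2.imwrite('pics/side9.png',cv2.resize(im,None,fx=6,fy=6,interpolation=cv2.INTER_CUBIC))"
```

```text
[-0.042 -0.069  0.023]
shift [-0.0116 -0.0003 -0.0004] turn [-0.0003  0.0001  0.0005] | now [0.603  0.1309 0.1314] az 170.8 F [-0.08 -0.2  -0.13] t 11.47 j6 [ 0.08  0.44 -0.02  1.11 -0.   -1.33]
```

View pics/side9.png

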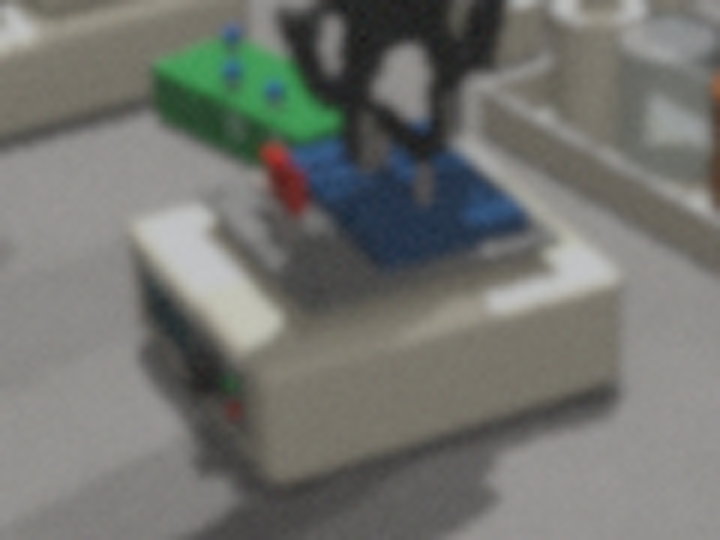

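View pics/wrist9.png

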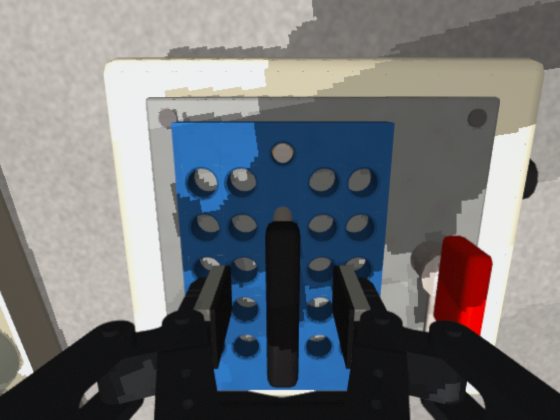

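Call:
drive_tool(moves=[[[-0.02,0,0,0,0,0,130],[-0.05,0,0,0,0,0,130],[-0.085,0.0,0,0,0,0,130],[-0.085,0.035,0,0,0,0,130],[-0.085,0.068,0,0,0,0,130]]])

```text
clock: 12.15
tcp_pos: [0.5356, 0.1418, 0.2168]
orientation: [0.539, -0.459, 0.538, 0.458]
wrist_force: [0.1, 0.6, 0.5]
finger_gap: 0.042
```

```bash
python3 look.py 10;python3 -c "
from h import *
plan([.5328,.1422,.128],170.82)"
```

```text
[-0.013 -0.016  0.028]
shift [ 0.0734 -0.0739 -0.0004] turn [ 0.0008 -0.0003 -0.0034] | now [0.5307 0.1425 0.2166] az 170.86 F [-5.66 -0.53  0.03] t 12.2 j6 [ 0.12  0.27 -0.05  1.26  0.   -1.3 ]
shift [ 0.0886 -0.0025  0.    ] turn [ 0.0008 -0.0003 -0.0034] | now [0.5307 0.1425 0.2166] az 170.86 F [-5.66 -0.53  0.03] t 12.2 j6 [ 0.12  0.27 -0.05  1.26  0.   -1.3 ]
```

View pics/wrist10.png

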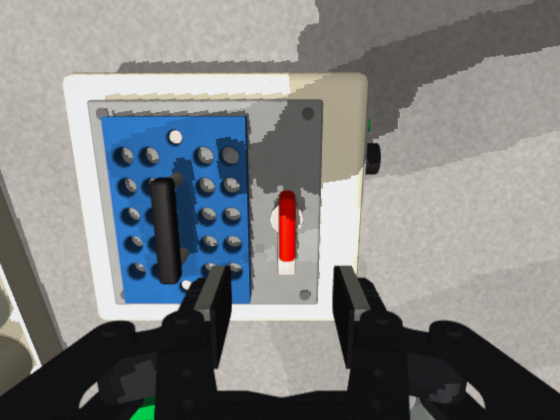

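Call:
drive_tool(moves=[[[0.02,-0.002,0,0,0,-0.003,130],[0.045,-0.002,0,0,0,-0.003,130],[0.065,-0.002,0,0,0,-0.003,130],[0.08,-0.002,0,0,0,-0.003,130],[0.087,-0.002,0,0,0,-0.003,130]]])

```text
clock: 12.82
tcp_pos: [0.5321, 0.1422, 0.1288]
orientation: [0.538, -0.458, 0.539, 0.459]
wrist_force: [-0.7, 0.0, -0.1]
finger_gap: 0.042
```

```bash
python3 look.py 11;python3 -c "
from h import *
plan([.5328,.1422,.128],170.82)"
```

```text
[-0.015 -0.002  0.027]
shift [-0.0148 -0.0724 -0.0003] turn [ 0.0008 -0.0007 -0.0019] | now [0.5318 0.1422 0.1283] az 170.87 F [-0.85 -0.18 -1.07] t 12.88 j6 [ 0.12  0.32 -0.2   1.05 -0.   -1.3 ]
shift [ 0.0003 -0.0009  0.0002] turn [ 0.0008 -0.0007 -0.0019] | now [0.5318 0.1422 0.1283] az 170.87 F [-0.85 -0.18 -1.07] t 12.88 j6 [ 0.12  0.32 -0.2   1.05 -0.   -1.3 ]
```

View pics/wrist11.png

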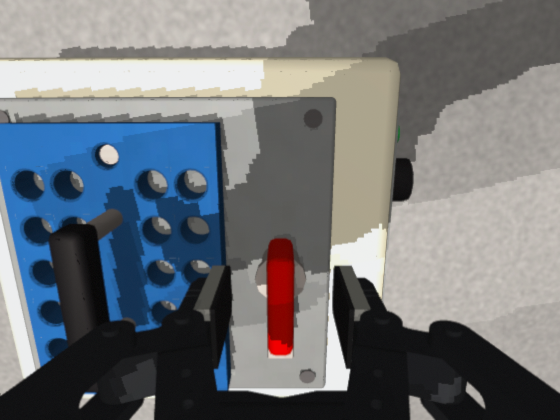

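Call:
drive_tool(moves=[[[0,-0.0005,0,0,0,0,170],[0,-0.0005,0,0,0,0,200],[0,-0.0005,0,0,0,0,220],[0,-0.0005,0,0,0,0,255],[0,-0.0005,0,0,0,0,255]]], squeeze=25)

```text
clock: 13.5
tcp_pos: [0.5327, 0.1421, 0.1289]
orientation: [0.538, -0.458, 0.539, 0.459]
wrist_force: [-0.8, -0.1, 3.7]
finger_gap: 0.0096
```

```bash
python3 look.py 12;python3 -c "
from h import *
plan([.5328,.1422,.128],170.82)"
```

```text
[-0.021  0.136 -0.065]
shift [-0.0141 -0.0716 -0.0004] turn [ 0.0008 -0.0004 -0.0009] | now [0.5327 0.1421 0.1289] az 170.87 F [-0.86  0.23  4.22] t 13.55 j6 [ 0.12  0.32 -0.2   1.05 -0.   -1.3 ]
shift [ 0.0009 -0.0001  0.0001] turn [ 0.0008 -0.0004 -0.0009] | now [0.5327 0.1421 0.1289] az 170.87 F [-0.86  0.23  4.22] t 13.55 j6 [ 0.12  0.32 -0.2   1.05 -0.   -1.3 ]
```

View pics/wrist12.png

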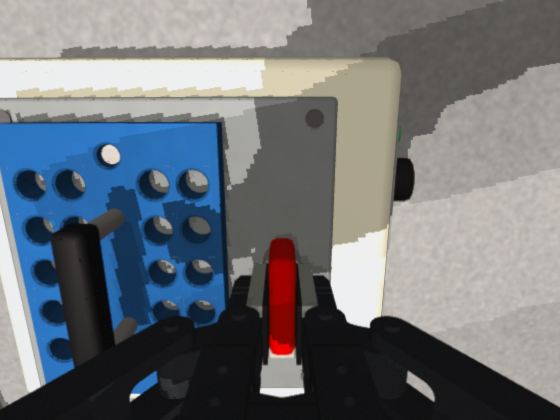

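Call:
drive_tool(moves=[[[0,0,0,0.1,0,0,255],[0,0,0,0.22,0,0,255],[0,0,0,0.34,0,0,255],[0,0,0,0.46,0,0,255],[0,0,0,0.58,0,0,255]]])

```text
clock: 14.18
tcp_pos: [0.5328, 0.1421, 0.129]
orientation: [0.647, -0.284, 0.648, 0.284]
wrist_force: [0.6, 0.5, 1.9]
finger_gap: 0.0093
```

```bash
python3 -c "
from h import *
print(readout.get_state()['ft_torque'].round(3));plan([.5328,.1422,.1285],84.88)"
```

```text
[-0.105 -0.01   0.051]
shift [0.0005 0.0001 0.0001] turn [ 9.169e-01 -7.000e-04  2.000e-04] | now [0.5328 0.1421 0.129 ] az 137.42 F [0.59 0.49 1.93] t 14.18 j6 [ 0.12  0.32 -0.2   1.05 -0.   -0.71]
```

Call:
drive_tool(moves=[[[0,0,0,0.12,0,0,255],[0,0,0,0.24,0,0,255],[0,0,0,0.36,0,0,255],[0,0,0,0.48,0,0,255],[0,0,0,0.6,0,0,255]]])

```text
clock: 14.8
tcp_pos: [0.5329, 0.1419, 0.129]
orientation: [0.702, -0.079, 0.703, 0.079]
wrist_force: [0.0, -0.9, 0.8]
finger_gap: 0.0097
```

```bash
python3 look.py 13; python3 -c "
from h import *
print(readout.get_state()['ft_torque'].round(3));plan([.5328,.1422,.1285],84.88)"
```

```text
[-0.113 -0.014  0.099]
shift [-0.0141 -0.0266  0.0662] turn [-1.1903e+00 -1.0000e-03  2.0000e-04] | now [0.5329 0.1419 0.129 ] az 102.62 F [-0.17 -0.93  1.74] t 14.85 j6 [ 0.12  0.32 -0.2   1.05 -0.   -0.11]
[-0.202 -0.008 -0.086]
shift [ 0.0005  0.0003 -0.0001] turn [ 0.3096 -0.0005  0.0008] | now [0.5329 0.1419 0.129 ] az 102.62 F [-0.17 -0.93  1.74] t 14.85 j6 [ 0.12  0.32 -0.2   1.05 -0.   -0.11]
```

View pics/wrist13.png

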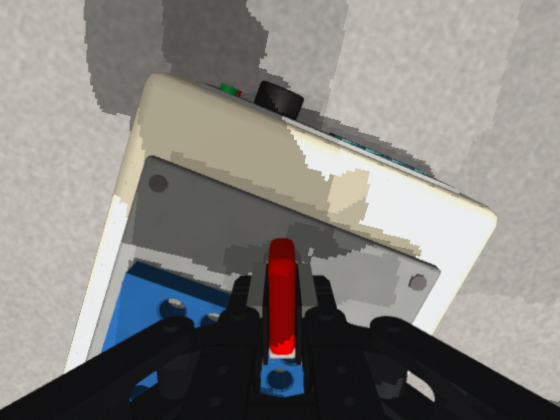

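Call:
drive_tool(moves=[[[0,0,0,0.1,0,0,255],[0,0,0,0.2,0,0,255],[0,0,0,0.27,0,0,255],[0,0,0,0.31,0,0,255],[0,0,0,0.33,0,0,255]]])

```text
clock: 15.48
tcp_pos: [0.5329, 0.1418, 0.129]
orientation: [0.706, 0.038, 0.706, -0.039]
wrist_force: [0.3, -0.7, 1.8]
finger_gap: 0.0093
```

```bash
python3 look.py 14; python3 -c "
from h import *
print(readout.get_state()['ft_torque'].round(3));plan([.5328,.1422,.1285],84.88)"
```

```text
[-0.143 -0.007  0.45 ]
shift [-0.0141 -0.0038  0.0712] turn [-1.5197e+00 -1.1000e-03  5.0000e-04] | now [0.5329 0.1419 0.129 ] az 83.75 F [-0.63 -1.95  1.66] t 15.53 j6 [ 0.12  0.32 -0.2   1.05 -0.    0.22]
[-0.146  0.067  0.398]
shift [ 0.0005  0.0003 -0.0001] turn [-0.0197 -0.0004  0.001 ] | now [0.5329 0.1419 0.129 ] az 83.75 F [-0.63 -1.95  1.66] t 15.53 j6 [ 0.12  0.32 -0.2   1.05 -0.    0.22]
```

View pics/wrist14.png

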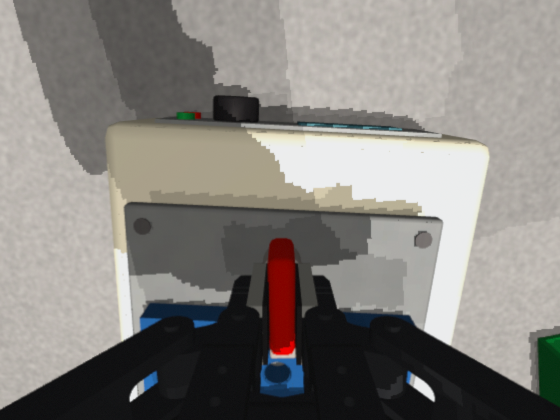

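Call:
drive_tool(moves=[[[0,0,0,0.02,0,0,255],[0,0,0,0.04,0,0,255],[0,0,0,0.04,0,0,255],[0,0,0,0.02,0,0,255],[0,0,0,0.01,0,0,255]]])

```text
clock: 16.15
tcp_pos: [0.5329, 0.1419, 0.129]
orientation: [0.706, 0.042, 0.706, -0.042]
wrist_force: [-0.7, -1.1, 2.5]
finger_gap: 0.0098
```

Call:
drive_tool(moves=[[[0,0,0,0,0,0,220],[0,0,0,0,0,0,180],[0,0,0,0,0,0,140],[0,0,0,0,0,0,130],[-0.02,0,0,0,0,0,130]]])

```text
clock: 16.77
tcp_pos: [0.5316, 0.1417, 0.1477]
orientation: [0.704, 0.041, 0.707, -0.042]
wrist_force: [0.5, 0.0, 1.2]
finger_gap: 0.042
```

Call:
drive_tool(moves=[[[-0.03,0,0,0,0,0,130],[-0.07,0,0,0,0,0,130],[-0.1,0,0,0,0,0,130],[-0.1,0,-0.03,0,0,0,130],[-0.1,0,-0.03,0,0,0,130]]])

```text
clock: 17.4
tcp_pos: [0.5009, 0.1456, 0.2484]
orientation: [0.705, 0.041, 0.707, -0.042]
wrist_force: [1.0, 0.1, 0.4]
finger_gap: 0.0419
```

```bash
python3 look.py 15; python3 -c "
from h import *
im=cams.read_camera('top');cv2.imwrite('pics/top15.png',im)
im=cams.read_camera('side');cv2.imwrite('pics/side15f.png',im);im=im[150:240,200:320];cv2.imwrite('pics/side15.png',cv2.resize(im,None,fx=6,fy=6,interpolation=cv2.INTER_CUBIC))"
```

```text
[ 0.019 -0.001 -0.031]
shift [ 0.1048 -0.0029  0.1029] turn [-1.5289e+00 -3.7000e-03 -1.1000e-03] | now [0.5019 0.1455 0.2481] az 83.22 F [ 0.38 -0.99 -0.26] t 17.45 j6 [ 0.13  0.21 -0.05  1.31 -0.    0.25]
```

View pics/wrist15.png

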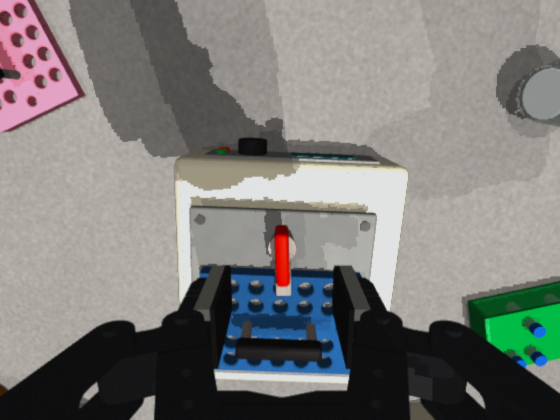

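View pics/side15.png

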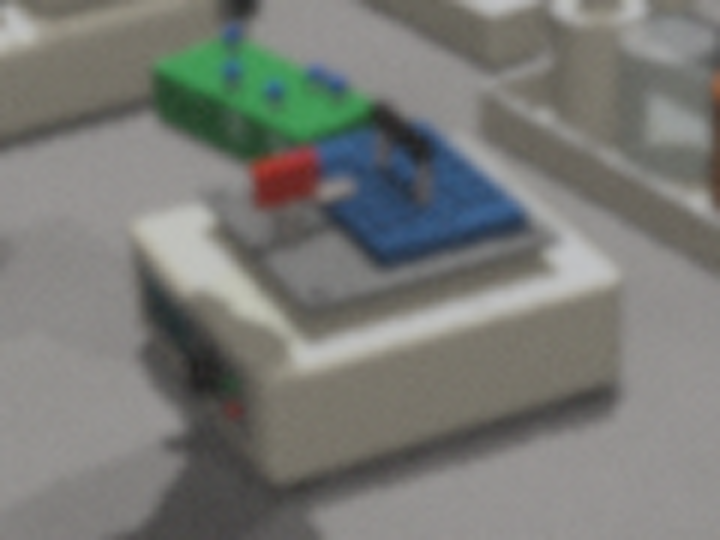

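View pics/top15.png

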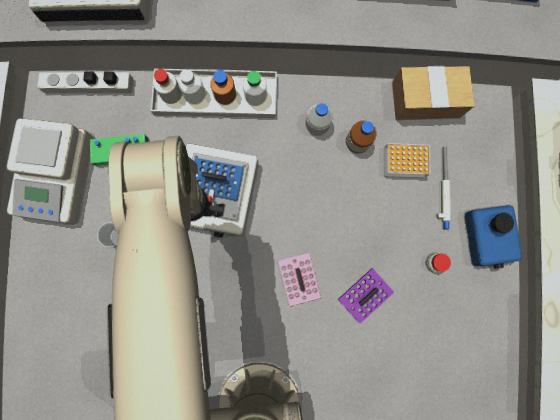

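```bash
python3 -c "
from h import *
s=readout.get_state();c=cam('wrist',s);im=cams.read_camera('wrist')
b,g,r=[im[...,i].astype(int) for i in range(3)]
m=((r>120)&(g<60)&(b<60)).astype(np.uint8);m[:200]=0
n,l,st,_=cv2.connectedComponentsWithStats(m);k=1+st[1:,4].argmax();ys,xs=np.where(l==k);print(st[k])
w=p2w(c,np.c_[xs,ys],.1515)[:,:2];vx,vy,x0,y0=cv2.fitLine((w*1000).astype(np.float32),2,0,.01,.01).ravel()
print(np.degrees(np.arctan2(vy,vx)),x0,y0)
import cv2
cv2.imwrite('pics/l16.png',cv2.resize(im[215:305,240:330],None,fx=6,fy=6,interpolation=cv2.INTER_CUBIC))
plan([.5,.145,.25],83)
"
```

```text
[275 232  15  52 695]
-5.168267 531.30115 141.72238
shift [-0.0025 -0.0006 -0.0026] turn [ 0.0033 -0.0038  0.0019] | now [0.5027 0.1453 0.2475] az 83.19 F [0.16 0.74 0.47] t 17.6 j6 [ 0.13  0.21 -0.05  1.31 -0.    0.25]
```

View pics/l16.png

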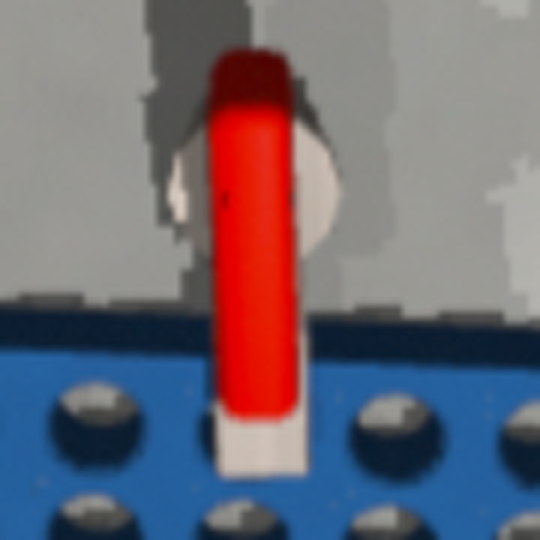

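The wing reads -5.2°, and the stop should be at -5.1°. The tongue lies over the plate edge and the arm touches nothing, so I'm handing in.

```bash
python3 -c "
from h import *
print(env.hand_in())"
```

```text
the job is handed in; nothing more can be done
None
```

The blue vial plate is fully home on the shaker's two pins, the red latch is turned to its stop, and I handed the job in at 17.6 s with the gripper clear. No verdict came back.

- **Plate:** I picked the blue plate by its handle; the pink and purple look-alikes were not touched. I lined up its bores with the pins using the wrist camera. It went on with a 1 mm sideways correction, without sliding about on the pin tops. The tool height on touchdown matched "home" (underside about 105 mm up). The wrist force changed by about 4 N at touchdown.
- **Latch:** I turned it clockwise until the torque rose to about 0.4 N m, then let go. Afterwards the wing measured -5.2° in the camera, against -5.1° expected at the stop. The picture shows the tongue over the plate's edge.
- **Other things:** In the last top picture the bystanders that can be seen look where they were. The arm hides part of the green rack and the beaker there, but the side and wrist pictures show them in place.
- **Disagreements:** The top and wrist cameras differed by about 1 mm on the pins' position. Arm position readings scattered by up to about 1 mm, so I went by the pin as seen through the bore. One wrist-force reading of about 5.7 N came as the arm stopped in free air, with nothing being touched.

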